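# Feel out the free cells of the whetstone block and put the drained stones away

## Task

Put the two whetstones that lean in the draining stand away in the leaning wooden storage block: each goes end first into a free cell and is pushed fully home, then let go. Four of the six cells are already full, and under their sliding covers all six look the same, so feel for the free ones (there is one in each row of three). Leave the cork block, the glue jar and the low jar where they are.

Things in the scene. Friction and masses are not known exactly. Their poses are not given: they have to be found in the camera images.
- stone_a: left of two like whetstones: plain grey bar 120 x 42 x 20 mm, 0.22 kg; at the start on end in the stand, leaning 30 deg, top towards the robot, 56 mm sticking out. Origin: centre of a broad face, at first the face on the robot's side; +y along the 120 mm length, at first to the upper end; +z across the thickness, into the stone (its middle is 10 mm along +z)
- stone_b: right of two like whetstones: plain grey bar 120 x 42 x 20 mm, 0.22 kg; at the start on end in the stand, leaning 30 deg, top towards the robot, 56 mm sticking out. Origin: centre of a broad face, at first the face on the robot's side; +y along the 120 mm length, at first to the upper end; +z across the thickness, into the stone (its middle is 10 mm along +z)
- caddy_block: wooden storage block 150 x 200 x 78 mm, fixed, top face sloping 30 deg towards the robot. Origin: centre of the top face; z out of it, along the cells (30 deg from vertical, towards the robot); x in the top face, uphill, away from the robot; y left along the rows. Six cells in two rows: centres at x = -37.5 mm (lower row, nearer the robot) and +37.5 mm (upper row), y = -60, 0, +60 mm
- lower_row (a point): centre of the mouth of the middle cell of the lower row, axes as caddy_block. Each cell measures 26 mm along x by 48 mm along y (4 mm chamfer round the mouth), so a stone goes in lengthwise, either end first, with its thickness along x. A flat metal cover lies 5 mm below each mouth. Exactly one cell of the row is free, drawn anew each time; it cannot be seen
- upper_row (a point): centre of the mouth of the middle cell of the upper row, axes as caddy_block; cells as in the lower row, one free. The cover of a free cell slides down against a steady friction of about 5 N until the end of the stone is 66 mm below the mouth (54 mm stick out) and stays where it is left; over a full cell the stone stops hard 2 mm under the cover's face, 7 mm below the mouth
- drain_stand: metal stand on a 120 x 150 mm grey drip tray, fixed; two pockets (y = +30, -30 mm) leaning 30 deg towards the robot, 64 mm deep along the lean, inside 26 x 48 mm. Origin: on the bench under the pockets; x away from the robot, y left, z up. The stones stand 18 mm apart edge to edge: grip each across its 20 mm thickness, with the tool leaning as the stone does
- cork_block: bystander: cork block 45 x 75 x 30 mm lying on the bench; origin: centre of its underside
- glue_jar: bystander: glass jar with dark lid, 64 mm across, 82 mm high; origin: centre of its underside
- low_jar: bystander: low glass jar with a tan lid, 56 mm across, 60 mm high; origin: centre of its underside

How it is judged:
At the end, for the whole second after the job is handed in: Both whetstones stand in cells of the storage block, in line with the cells within 0.12 rad, each within about 6 mm of fully home (its middle level with or below the block's top face), at rest (z of stone_a in the frame of caddy_block between -0.02 and 0 m and x of stone_a in the frame of caddy_block between -0.07 and 0.07 m and y of stone_a in the frame of caddy_block between -0.08 and 0.08 m and angle between the y axis of each of stone_a, stone_b and the z axis of caddy_block, either way round below 0.12 rad and linear speed of each of stone_a, stone_b below 0.02 m/s and z of stone_b in the frame of caddy_block between -0.02 and 0 m and x of stone_b in the frame of caddy_block between -0.07 and 0.07 m and y of stone_b in the frame of caddy_block between -0.08 and 0.08 m); the robot touches nothing.
It fails at once if the cork block is moved more than 40 mm or knocked over (distance of cork_block from where it was at the start of the episode above 0.04 m or angle between cork_block's own z axis and vertical above 0.6 rad).
It fails at once if the glue jar is moved more than 40 mm or knocked over (distance of glue_jar from where it was at the start of the episode above 0.04 m or angle between glue_jar's own z axis and vertical above 0.6 rad).
It fails at once if the low jar is moved more than 40 mm or knocked over (distance of low_jar from where it was at the start of the episode above 0.04 m or angle between low_jar's own z axis and vertical above 0.6 rad).
It also fails if it takes over 72 s, if anything falls off the work surface, if the arm or the gripper's body presses on something with over 40 N, if the wrist force passes 120 N, or if a joint passes its speed limit or range.

## Robot

A 6-joint arm with a two-finger parallel gripper is mounted at the origin on a cart in front of the work surface, level with it; the furniture and walls round the work are solid. World frame = base frame: x ahead of the robot, y to its left, z up, the work surface at z = 0. Lengths are in m, angles in rad, forces in N, time in s.
With the tool pointing down it reaches from about 0.225 to 0.725 m from the base axis. Payload 3.1 kg.
Tool frame: the origin (TCP) lies at the very end of the fingers, on their centre line; the grasp point (between the pads) lies behind it (robot.hold_point_z is the z of the grasp point in the tool frame, in m); z points along the fingers, x is the direction in which the jaws open and shut, and the axes are right-handed (so a half turn about z gives the same grasp; the last joint's range is limited). The gripper opens to 85 mm and grips with 20 to 120 N. Pads are 22 mm wide; open, the fingers measure 114 mm over their backs; the gripper's body (76 mm by 85 mm) begins 54 mm behind the grasp point. The pads swing forward as they close: fully open they stand 13 mm farther back than shut.
Start: joints at [1.169, 0.048, 0.099, 1.622, 0, 1.443], TCP at [0.142, 0.505, 0.231] pointing down, gripper open.
Joint ranges: [-2.91, 2.91], [-0.99, 1.94], [-1.21, 1.42], [-2.12, 2.29], [-1.49, 1.47], [-3.14, 3.14]. Speed limits (rad/s): [2.79, 2.79, 3.14, 3.14, 3.14, 3.14].

## Interface

Orientations are given as a rotation vector (axis times angle).
In Python, from cell import robot, eoat, status, optics, order gives the robot as it stands. Calls block until the motion is done:
- robot.goto(position, orientation): joint-space move of the TCP to a pose.
- robot.servo_line(position, max_speed=0.15, rotation=None, force_limit=None): straight line of the TCP; rotation=None keeps the orientation; max_speed is the mean speed in m/s. With force_limit (N) it stops when the force on the tool has changed by that much, and returns True; else False.
- robot.movej(angles): joint-space move.
- eoat.release() and eoat.close(strength=None): open the fingers fully, or close them until they stop; strength is the grip in N (None keeps the last).
- robot.dwell(seconds).
- robot.solve_ik(position, orientation): joint angles nearest the present ones, or None.
- status.read_state(): the state.
- optics.read_camera(name): name is "scene" or "top" or "wrist"; returns the picture (480x640x3 uint8, red, green, blue); there is no depth.
- optics.get_calibration(name): a dict with "fov_y" (degrees; the focal length in pixels is half the picture's height over the tangent of half this angle, whatever the lens; pixels are square), "cx", "cy" (the principal point, pixels), "camera_from_world" (4x4, takes a point from world to camera coordinates); the wrist camera has in their place "tool_from_camera" (4x4, takes a point from camera to tool coordinates, whose origin is the TCP and whose axes are the tool frame's). Camera axes: x right, y down, z forward; pixel columns grow to the right and rows downward; lengths in m; the calibration is good to about 2 mm. The wrist camera is an equidistant fisheye: a pixel r from the principal point sees the ray r / f radians off the axis. A picture is of the moment at which its call begins: read the wrist's pose just before it. get_calibration takes no time and is no camera call.
A pose or a line that the arm cannot do raises robot.Unreachable and nothing moves.
- order.hand_in(): hands the job in, once; it reports no verdict.
The state is a dict: "time": time; "q": joint angles; "joint_velocities": joint speeds; "effort": joint torques, N m; "ee_pos": TCP position; "ee_rot": TCP orientation; "contact_force": force on the tool from outside, world axes, zero at the start; "moment": the same for the moment, N m; "opening": opening from 0.0 (shut) to 1.0 (fully open).
Only numpy, scipy, OpenCV 4.12 (cv2) and the standard library are available. Lean on these libraries where they do the work, as an engineer would, in place of code of your own. Each camera call takes 0.05 s, during which the arm holds its last target. There are 200 camera calls.

## Working session

There is one attempt and no reset: what is moved stays moved. The work goes in short steps, each a Python script; the robot and the scene stay as the last script left them, time stands still between calls to the robot, and variables do not carry over. Pictures are saved under pics/ and viewed, about 8 in all and at most 12, crops included, and the job is handed in when it is done.

```bash
mkdir -p pics; ls
python3 - <<'E'
from cell import robot, eoat, status, optics, order
import cv2,numpy as np
np.set_printoptions(precision=4,suppress=True)
for n in("scene","top"):
    im=optics.read_camera(n);cv2.imwrite(f"pics/{n}0.png",im[...,::-1]);c=optics.get_calibration(n);print(n,c)
print(optics.get_calibration("wrist"),robot.hold_point_z,status.read_state())
E
```

```text
pics
scene {'fov_y': 57.448212563629106, 'cx': 310.05733014860414, 'cy': 239.43580386559438, 'camera_from_world': array([[ 0.7441, -0.668 ,  0.0103, -0.3357],
       [-0.3699, -0.4248, -0.8263,  0.3505],
       [ 0.5563,  0.611 , -0.5632,  0.6479],
       [ 0.    ,  0.    ,  0.    ,  1.    ]])}
top {'fov_y': 55.71144012445705, 'cx': 312.29667758596185, 'cy': 234.5514371173059, 'camera_from_world': array([[-0.019 , -0.9998,  0.0058,  0.0861],
       [-0.9823,  0.0176, -0.1864,  0.5436],
       [ 0.1863, -0.0092, -0.9824,  0.9601],
       [ 0.    ,  0.    ,  0.    ,  1.    ]])}
{'fov_y': 65.70646984690485, 'cx': 320.9500738533944, 'cy': 242.5649685016864, 'tool_from_camera': array([[ 1.    ,  0.0007,  0.0007,  0.0003],
       [-0.0009,  0.9492,  0.3146, -0.0815],
       [-0.0005, -0.3146,  0.9492, -0.143 ],
       [ 0.    ,  0.    ,  0.    ,  1.    ]])} -0.0187 {'time': 0.1, 'q': array([1.1692, 0.0487, 0.0977, 1.622 , 0.    , 1.443 ]), 'joint_velocities': array([-0.0002, -0.0014,  0.006 , -0.0003, -0.0005, -0.0017]), 'effort': array([  0.0025, -33.9852,  32.0935,   0.0159,  -0.0001,   0.    ]), 'ee_pos': array([0.1417, 0.5049, 0.2302]), 'ee_rot': array([ 2.503 ,  1.8968, -0.003 ]), 'contact_force': array([-0.094 , -0.3649, -0.0047]), 'moment': array([ 0.0035, -0.0055, -0.0973]), 'opening': 1.0001651840608992}
```

View pics/scene0.png

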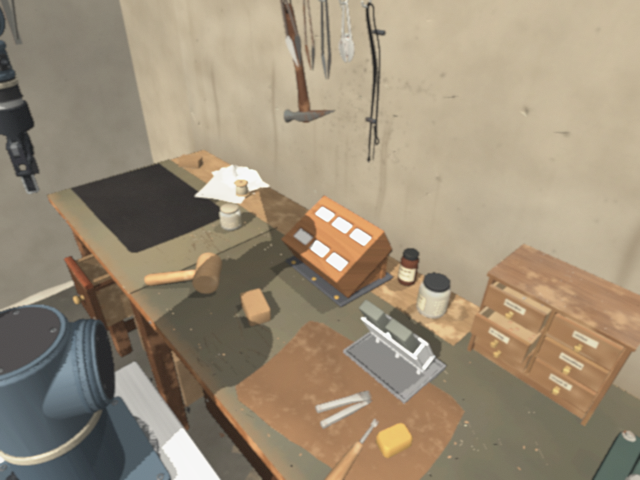

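View pics/top0.png

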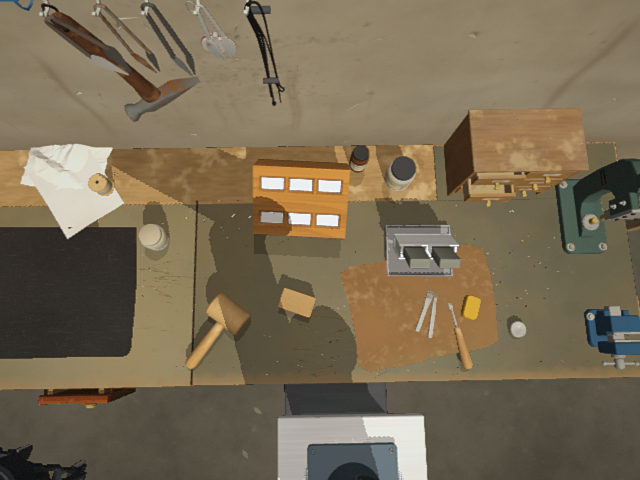

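The top view shows the block's covers at about (300,200), the stand at (422,250) with the stone tops at (418,257) and (447,257), the cork at (297,303), the glue jar at (402,172) and the low jar at (152,237). In the scene view the covers are at about (340,235) and the stones at (372,312) and (400,330).

```bash
cat > h.py <<'E'
from cell import robot, eoat, status, optics, order
import cv2,numpy as np
from scipy.spatial.transform import Rotation as R
np.set_printoptions(precision=4,suppress=True)
def cal(n):
    c=optics.get_calibration(n);f=240/np.tan(np.radians(c['fov_y']/2));return c,f
def P(n):
    c,f=cal(n);return np.array([[f,0,c['cx']],[0,f,c['cy']],[0,0,1]])@c['camera_from_world'][:3]
def tri(a,b):
    X=cv2.triangulatePoints(P("scene"),P("top"),np.array(a,float).T,np.array(b,float).T);return (X[:3]/X[3]).T
def proj(n,X):
    p=(P(n)@np.c_[X,np.ones(len(X))].T).T;return p[:,:2]/p[:,2:]
def plane(n,uv,z):
    c,f=cal(n);T=np.linalg.inv(c['camera_from_world']);uv=np.atleast_2d(uv)
    d=np.c_[(uv[:,0]-c['cx'])/f,(uv[:,1]-c['cy'])/f,np.ones(len(uv))]@T[:3,:3].T;o=T[:3,3]
    return o+d*((z-o[2])/d[:,2])[:,None]
E
python3 - <<'E'
from h import *
res={}
for n,(x0,y0,x1,y1) in dict(scene=(280,190,395,305),top=(250,160,352,238)).items():
    im=cv2.imread(f"pics/{n}0.png")[y0:y1,x0:x1]; hsv=cv2.cvtColor(im,cv2.COLOR_BGR2HSV)
    m=((hsv[...,1]<60)&(hsv[...,2]>125)).astype(np.uint8)
    k,l,s,c=cv2.connectedComponentsWithStats(m)
    ok=[i for i in range(1,k) if s[i,4]>60]; res[n]=c[ok]+[x0,y0]; print(n,np.c_[res[n],s[ok][:,2:]])
a=cv2.imread("pics/scene0.png")[290:405,335:450];b=cv2.imread("pics/top0.png")[215:285,375:470]
a=cv2.resize(a,None,fx=4,fy=4,interpolation=2);b=cv2.resize(b,None,fx=4,fy=4,interpolation=2)
o=np.zeros((460,800+40,3),np.uint8);o[:460,:460]=a;o[:280,460:840]=b
cv2.imwrite("pics/crop.png",o[:,:800])
E
```

```text
scene [[ 356.1551  204.6708  115.       67.     2360.    ]
 [ 324.6591  213.875    20.       15.      176.    ]
 [ 341.5771  224.7015   20.       16.      201.    ]
 [ 302.625   236.4489   19.       16.      176.    ]
 [ 360.      236.5244   22.       18.      225.    ]
 [ 319.0291  248.1553   20.       17.      206.    ]
 [ 336.5381  261.1356   22.       19.      236.    ]
 [ 292.9747  300.6203   30.       11.      158.    ]]
top [[271.9893 182.9821  23.      13.     280.    ]
 [300.5107 184.4821  24.      14.     280.    ]
 [329.0142 185.8719  23.      13.     281.    ]
 [271.5    217.      22.      11.     230.    ]
 [299.2278 218.4903  23.      12.     259.    ]
 [326.8897 219.9202  23.      13.     263.    ]]
```

View pics/crop.png

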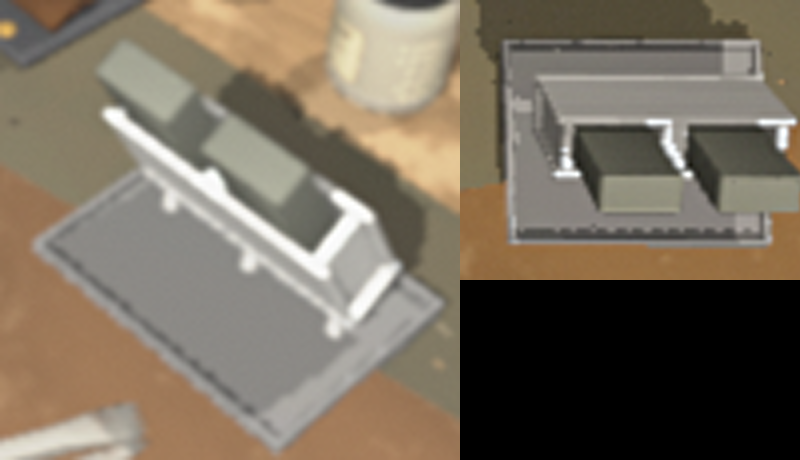

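The crop shows the two stone end faces, with A's centre at about (148,88) in the scene part and (641,194) in the top part. The tray corners in the top part are (507,42), (758,42), (770,242) and (512,242). Next I compute the poses.

Run:
```python
from h import *
s=[[324.66,213.87],[341.58,224.7],[360,236.52],[302.6,236.45],[319.03,248.16],[336.54,261.14]]
t=[[271.99,182.98],[300.51,184.48],[329.01,185.87],[271.5,217],[299.23,218.49],[326.89,219.92]]
X=tri(s,t);print(X)
L=np.array([[x,y,-.005] for x in(.0375,-.0375) for y in(.06,0,-.06)])
# rigid fit: tilt about y known 30deg, yaw free
lc,xc=L.mean(0),X.mean(0)
Rf,rs=R.align_vectors(X-xc,L-lc);print("fit",rs,Rf.as_matrix(),"origin",xc-Rf.as_matrix()@lc)
print("yaw",np.degrees(np.arctan2(*(-Rf.as_matrix()[:2,1]*[1,-1]))),)
c2=lambda u:[(u[0]-460)/4+375,u[1]/4+215]
tr=plane("top",[c2(u) for u in[(507,42),(758,42),(770,242),(512,242)]],0.004);print("tray",tr,tr.mean(0))
tr=plane("scene",[(u[0]/4+335,u[1]/4+290) for u in[(36,243),(275,447),(442,300)]],0.004);print("tray scene",tr)
c1=lambda u:[u[0]/4+335,u[1]/4+290]
print("ends",tri([c1((148,88)),c1((257,152))],[c2((641,194)),c2((750,194))]))
for n,u in(("cork",(297,303)),("glue lid",(402,165)),("low lid",(152,232))): print(n,plane("top",u,dict(cork=.03).get(n,.07)))
```

```text
[[0.6409 0.16   0.1282]
 [0.6367 0.1002 0.1284]
 [0.6329 0.0404 0.1281]
 [0.5763 0.1644 0.0905]
 [0.5722 0.1045 0.091 ]
 [0.5682 0.0451 0.0905]]
fit 0.0006385994124125028 [[ 0.8631  0.0679 -0.5004]
 [-0.0589  0.9977  0.0337]
 [ 0.5015  0.0004  0.8652]] origin [0.6021 0.1026 0.1138]
yaw -3.890914813751742
tray [[ 0.5724 -0.0991  0.004 ]
 [ 0.5698 -0.2464  0.004 ]
 [ 0.4525 -0.2444  0.004 ]
 [ 0.4553 -0.0962  0.004 ]] [ 0.5125 -0.1715  0.004 ]
tray scene [[ 0.4593 -0.0891  0.004 ]
 [ 0.4552 -0.237   0.004 ]
 [ 0.5774 -0.2393  0.004 ]]
ends [[ 0.4657 -0.139   0.1379]
 [ 0.4658 -0.1942  0.1414]]
cork [[0.3958 0.1126 0.03  ]]
glue lid [[ 0.6972 -0.1287  0.07  ]]
low lid [[0.5534 0.4257 0.07  ]]
```

```bash
cat >> h.py <<'E'
def lean(yaw): # columns: x uphill, y left, z along the axis (up, towards robot)
    return (R.from_euler('z',yaw)*R.from_euler('y',-np.pi/6)).as_matrix()
BO=np.array([.6021,.1026,.1138]); BR=lean(np.radians(-3.9))
SR=lean(np.radians(-1.3))
def tool(F,flip): # tool z = -F z; tool x = +-F x
    s=-1 if flip else 1
    return np.c_[s*F[:,0],-s*F[:,1],-F[:,2]]
rv=lambda M:R.from_matrix(M).as_rotvec()
E
python3 - <<'E'
from h import *
print(R.from_matrix(BR).inv().as_matrix()[2],status.read_state()['time'])
for flip in(0,1):
    print("flip",flip)
    T=rv(tool(SR,flip))
    for n,e in(("a",(.466,-.139,.138)),("b",(.466,-.199,.138))):
        for h in(-.041,.03,.08): print(n,h,robot.solve_ik(np.array(e)+SR[:,2]*h,T))
    T=rv(tool(BR,flip))
    for x in(-.0375,.0375):
        for y in(-.06,0,.06): print(x,y,[robot.solve_ik(BO+BR@[x,y,z],T) is not None for z in(.012,.07,.1)],robot.solve_ik(BO+BR@[x,y,.012],T))
E
```

```text
[-0.4988  0.034   0.866 ] 0.1
flip 0
a -0.041 [-0.5809 -0.5374 -0.7416  0.9112  0.2681  1.075 ]
a 0.03 [-0.6401 -0.6566 -0.6852  1.1022  0.2937  1.0195]
a 0.08 [-0.6893 -0.7149 -0.6275  1.2322  0.3143  0.9727]
b -0.041 [-0.7129 -0.438  -0.6751  0.9149  0.324   0.9501]
b 0.03 [-0.7778 -0.5489 -0.6206  1.1011  0.3498  0.8869]
b 0.08 [-0.8303 -0.6035 -0.5648  1.2298  0.3697  0.835 ]
-0.0375 -0.06 [True, True, True] [-0.0269 -0.3957 -0.6512  0.7921 -0.0206  1.6064]
-0.0375 0 [True, True, True] [ 0.1189 -0.3436 -0.6131  0.7853 -0.0931  1.7332]
-0.0375 0.06 [True, True, True] [ 0.2542 -0.2691 -0.5547  0.7842 -0.1591  1.8523]
0.0375 -0.06 [True, True, True] [-0.0327 -0.2303 -0.4499  0.8278 -0.0177  1.6014]
0.0375 0 [True, True, True] [ 0.0938 -0.1896 -0.4152  0.8272 -0.0807  1.7113]
0.0375 0.06 [True, True, True] [ 0.2133 -0.1297 -0.3616  0.8326 -0.1393  1.816 ]
flip 1
a -0.041 [-0.5809 -0.5374 -0.7416  0.9112  0.2681 -2.0666]
a 0.03 [-0.6401 -0.6566 -0.6852  1.1022  0.2937 -2.1221]
a 0.08 [-0.6893 -0.7149 -0.6275  1.2322  0.3143 -2.1689]
b -0.041 [-0.7129 -0.438  -0.6751  0.9149  0.324  -2.1915]
b 0.03 [-0.7778 -0.5489 -0.6206  1.1011  0.3498 -2.2547]
b 0.08 [-0.8303 -0.6035 -0.5648  1.2298  0.3697 -2.3066]
-0.0375 -0.06 [True, True, True] [-0.0269 -0.3957 -0.6512  0.7921 -0.0206 -1.5352]
-0.0375 0 [True, True, True] [ 0.1189 -0.3436 -0.6131  0.7853 -0.0931 -1.4084]
-0.0375 0.06 [True, True, True] [ 0.2542 -0.2691 -0.5547  0.7842 -0.1591 -1.2893]
0.0375 -0.06 [True, True, True] [-0.0327 -0.2303 -0.4499  0.8278 -0.0177 -1.5402]
0.0375 0 [True, True, True] [ 0.0938 -0.1896 -0.4152  0.8272 -0.0807 -1.4303]
0.0375 0.06 [True, True, True] [ 0.2133 -0.1297 -0.3616  0.8326 -0.1393 -1.3256]
```

Run:
```python
from h import *
T=tool(SR,0)
robot.goto(np.array([.466,-.165,.138])+SR[:,2]*.05,rv(T))
s=status.read_state();np.save("w1.npy",np.r_[s['ee_pos'],s['ee_rot']])
im=optics.read_camera("wrist");cv2.imwrite("pics/w1.png",im[...,::-1]);print(s['time'],s['ee_pos'])
```

```text
2.6917 [ 0.4413 -0.164   0.1816]
```

View pics/w1.png

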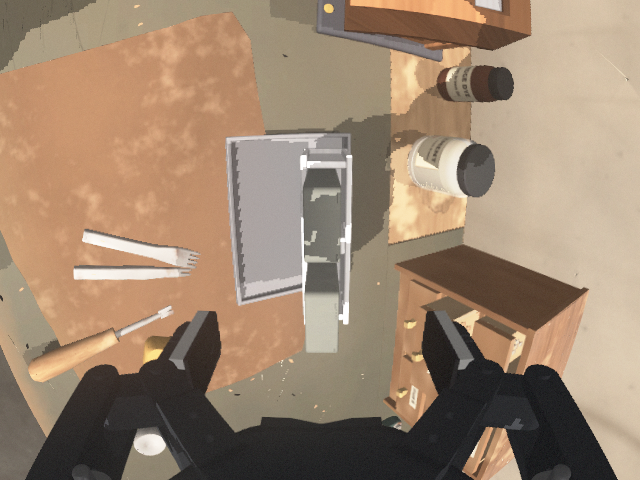

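The wrist view shows B's end face from about (305,290) to (337,352) and A's from about (304,188) to (342,258). The fingers straddle that line. I'll zoom in for the corners.

Run:
```python
import cv2
im=cv2.imread("pics/w1.png")[145:365,285:365];im=cv2.rotate(im,cv2.ROTATE_90_COUNTERCLOCKWISE)
im=cv2.resize(im,None,fx=3.6,fy=3.6,interpolation=2);cv2.imwrite("pics/w1c.png",im);print(im.shape)
```

```text
(288, 792, 3)
```

View pics/w1c.png

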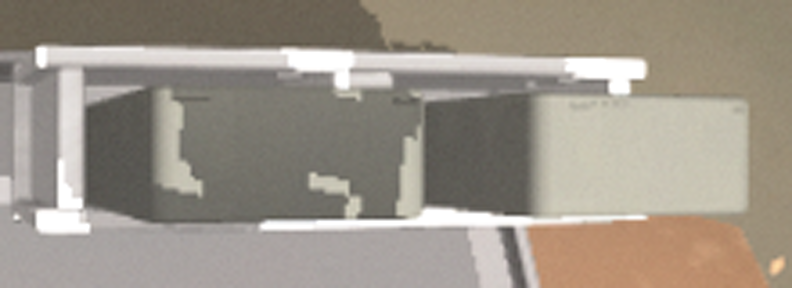

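```bash
cat >> h.py <<'E'
def wray(uv,pose):
    c,f=cal("wrist");uv=np.atleast_2d(uv).astype(float)-[c['cx'],c['cy']];r=np.linalg.norm(uv,axis=1);t=r/f
    d=np.c_[uv/r[:,None]*np.sin(t)[:,None],np.cos(t)]
    M=R.from_rotvec(pose[3:]).as_matrix();C=c['tool_from_camera']
    return pose[:3]+M@C[:3,3],d@(M@C[:3,:3]).T
E
python3 - <<'E'
from h import *
pose=np.load("w1.npy")
cr=lambda u,v:(285+79-v/3.6,145+u/3.6)
q={'A':[cr(153,87),cr(153,220),cr(425,220),cr(425,92)],'B':[cr(530,93),cr(530,216),cr(748,214),cr(748,97)]}
for n,c in q.items():
    o,d=wray(c,pose)
    for z in(.130,.134,.138,.142):
        # plane normal SR z through a point at stone-end centre height z
        p0=np.array([.466,-.17,z]);k=((p0-o)@SR[:,2])/(d@SR[:,2]);X=o+d*k[:,None]
        loc=X@SR # stand-lean coords
        e=loc-loc.mean(0)
        print(n,z,X.mean(0),"len",(loc[[0,1],1].mean()-loc[[2,3],1].mean())*1e3,"thk",(loc[[0,3],0].mean()-loc[[1,2],0].mean())*1e3)
E
```

```text
A 0.13 [ 0.4702 -0.1399  0.132 ] len 44.129754013918195 thk 20.375375574615383
A 0.134 [ 0.4685 -0.1389  0.135 ] len 43.36684584925046 thk 20.023129324179877
A 0.138 [ 0.4668 -0.1379  0.138 ] len 42.603937684582704 thk 19.67088307374437
A 0.142 [ 0.4651 -0.1369  0.141 ] len 41.841029519915004 thk 19.318636823308754
B 0.13 [ 0.4688 -0.2029  0.1321] len 44.279899890679125 thk 20.79591704982009
B 0.134 [ 0.4671 -0.2008  0.1351] len 43.51439602798784 thk 20.436400545285338
B 0.138 [ 0.4654 -0.1987  0.1381] len 42.748892165296596 thk 20.076884040750585
B 0.142 [ 0.4638 -0.1966  0.1411] len 41.98338830260537 thk 19.717367536215946
```

```bash
cat >> h.py <<'E'
def st(msg=""):
    s=status.read_state();b=BR.T@(s['ee_pos']-BO)
    print(msg,"t%.1f"%s['time'],"ee",s['ee_pos'],"blk",b*1e3,"F",s['contact_force'],"open %.3f"%s['opening']);return s,b
def pick(end):
    T=rv(tool(SR,0));end=np.array(end);z=SR[:,2]
    robot.goto(end+z*.03,T);robot.servo_line(end-z*.041,.12)
    eoat.close(90);st("closed");robot.servo_line(end+z*.04,.12);st("lifted")
def probe(x,y,first):
    """Feel one cell with the held stone (its end 79 mm beyond the TCP); True if free and pushed home."""
    at=lambda z,dx=0:BO+BR@[x,y,z];T=rv(tool(BR,0))
    (robot.goto(at(.094),T) if first else robot.servo_line(at(.094),.12))
    hit=robot.servo_line(at(.079-.018),.05,force_limit=12);s,b=st(f"probe {x} {y} hit {hit}")
    if hit: robot.servo_line(at(.094),.12);return False
    return True
E
python3 - <<'E'
from h import *
pick([.4665,-.138,.139])
for i,y in enumerate((-.06,0,.06)):
    if probe(-.0375,y,i==0):print("free",y);break
s,_=st();np.save("w2.npy",np.r_[s['ee_pos'],s['ee_rot']])
cv2.imwrite("pics/w2.png",optics.read_camera("wrist")[...,::-1])
E
```

```text
closed t4.4 ee [ 0.4872 -0.1386  0.1041] blk [ -89.8861 -248.4839   40.6995] F [-1.7293  0.4821  3.0147] open 0.224
lifted t5.2 ee [ 0.446  -0.1372  0.172 ] blk [ -91.6688 -249.8588  120.1674] F [ 0.8244 -0.7387 -2.1185] open 0.227
probe -0.0375 -0.06 hit True t6.5 ee [0.5291 0.0467 0.1586] blk [-37.4052 -60.7012  73.3397] F [-4.2442  0.2184  6.7366] open 0.219
probe -0.0375 0 hit True t7.9 ee [0.533  0.1074 0.1573] blk [-38.2122   0.0505  72.2464] F [-1.0189  1.431  -1.5296] open 0.230
probe -0.0375 0.06 hit True t9.4 ee [0.537  0.1672 0.1569] blk [-38.5216  60.0077  71.989 ] F [ 0.0615  1.1032 -0.4298] open 0.222
 t9.7 ee [0.5272 0.1678 0.1769] blk [-36.9522  59.9998  94.2285] F [ 0.0035 -0.1143 -2.1217] open 0.221
```

All three hit at about 6 to 7 mm, so the impact force may be masking the free cell. I'll probe again slower, with a higher limit.

```bash
sed -i 's/hit=robot.servo_line(at(.079-.018),.05,force_limit=12)/robot.servo_line(at(.080),.1,force_limit=15);hit=robot.servo_line(at(.079-.018),.025,force_limit=25)/' h.py
python3 - <<'E'
from h import *
for i,y in enumerate((.06,0,-.06)):
    if probe(-.0375,y,False):print("free",y);break
E
```

```text
probe -0.0375 0.06 hit True t10.9 ee [0.5402 0.1671 0.1547] blk [-36.8428  60.1704  68.4422] F [-3.47    0.0082  5.1638] open 0.222
probe -0.0375 0 hit False t13.1 ee [0.5397 0.107  0.1483] blk [-36.9788   0.1511  61.1418] F [-1.3778  0.5256  0.4057] open 0.224
free 0
```

View pics/w2.png

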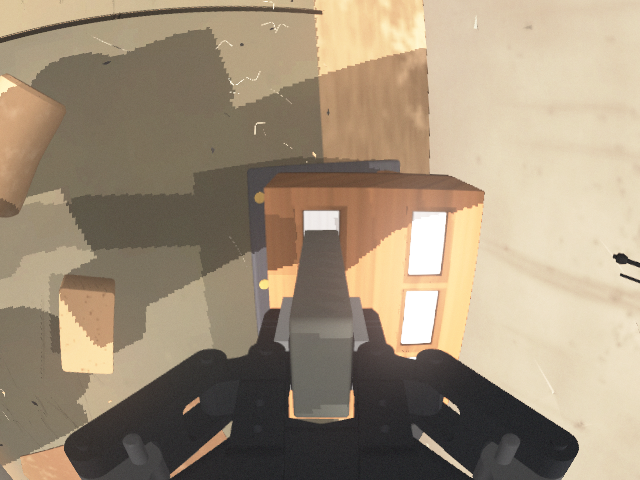

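Middle lower cell is free. Pushing home.

Run:
```python
from h import *
at=lambda z:BO+BR@[-.0375,0,z]
print(robot.servo_line(at(.022),.06,force_limit=40)); st("mid")
print(robot.servo_line(at(.004),.025,force_limit=30)); s,_=st("end")
robot.dwell(.2);s,_=st("settled");np.save("w3.npy",np.r_[s['ee_pos'],s['ee_rot']])
cv2.imwrite("pics/w3.png",optics.read_camera("wrist")[...,::-1])
cv2.imwrite("pics/s3.png",optics.read_camera("scene")[...,::-1])
```

```text
False
mid t13.9 ee [0.5579 0.1057 0.1126] blk [-39.0162   0.0984  21.1284] F [ 1.2842  0.946  -2.357 ] open 0.225
True
end t14.5 ee [0.5639 0.1054 0.1024] blk [-38.8836   0.1511   9.2523] F [-6.465  -0.3814  6.626 ] open 0.220
settled t14.7 ee [0.5639 0.1054 0.1024] blk [-38.8965   0.1753   9.2822] F [-6.3867 -0.382   6.7485] open 0.219
```

View pics/w3.png

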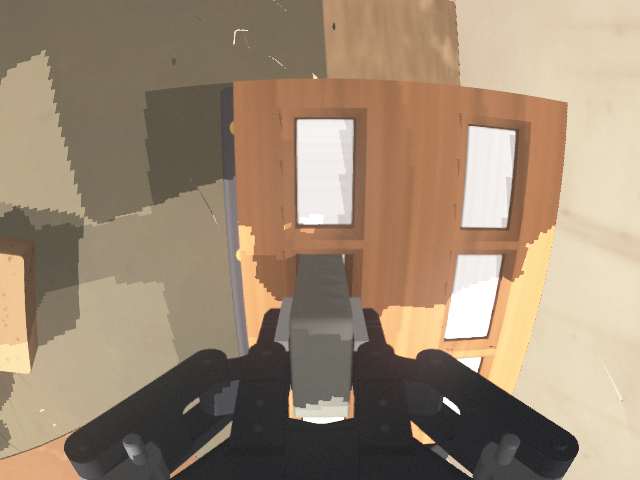

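The view shows the stone standing in line in the middle lower cell. The push stopped at 9.3 mm, which is where home should be once the roughly 3.6 mm of slip seen earlier is counted. I'll release it and fetch B.

```bash
sed -i 's/eoat.close(90)/eoat.close(120)/' h.py
python3 - <<'E'
from h import *
at=lambda z:BO+BR@[-.0375,0,z]
eoat.release();robot.servo_line(at(.10),.12);s,_=st("retreat");np.save("w4.npy",np.r_[s['ee_pos'],s['ee_rot']])
cv2.imwrite("pics/w4.png",optics.read_camera("wrist")[...,::-1])
pick([.465,-.198,.139])
robot.goto(BO+BR@[.0375,-.06,.16],rv(tool(BR,0)))
for i,y in enumerate((-.06,0,.06)):
    if probe(.0375,y,False):print("free",y);break
E
```

```text
retreat t16.3 ee [0.5194 0.1081 0.1807] blk [-38.3092  -0.0864  99.3242] F [-0.3164 -0.2632  0.3458] open 0.999
closed t18.9 ee [ 0.4859 -0.1989  0.1043] blk [ -87.3834 -308.7408   39.5331] F [-1.5403  0.1979  1.7652] open 0.225
lifted t19.8 ee [ 0.4444 -0.197   0.1718] blk [ -89.6319 -309.6627  118.7406] F [-1.2961 -0.4364 -1.5899] open 0.216
probe 0.0375 -0.06 hit True t22.4 ee [0.5969 0.0429 0.1919] blk [ 38.062  -59.9327  68.1517] F [-2.6543 -0.6094  4.8238] open 0.220
probe 0.0375 0 hit False t24.7 ee [0.6045 0.1025 0.1857] blk [38.0142  0.0259 61.1179] F [-0.6061 -0.8314  0.7227] open 0.219
free 0
```

View pics/w4.png

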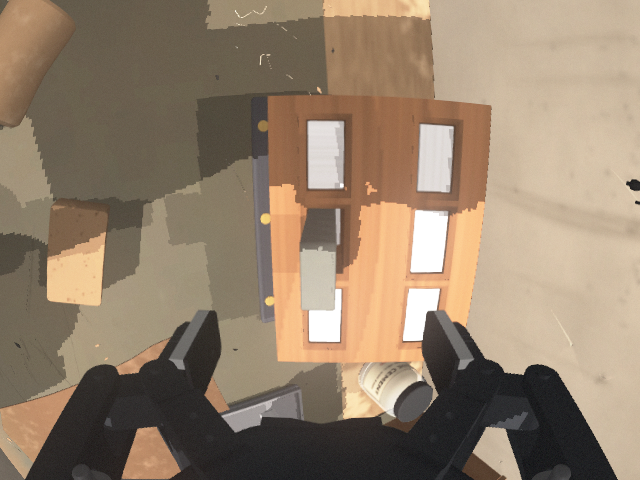

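The picture shows stone A let go and standing in the middle lower cell, its end face at about (319,280). The middle upper cell is also free, so I push B home.

Run:
```python
from h import *
at=lambda z:BO+BR@[.0375,0,z]
print(robot.servo_line(at(.022),.06,force_limit=40)); st("mid")
print(robot.servo_line(at(.004),.025,force_limit=30)); st("end")
eoat.release();robot.servo_line(at(.10),.12);st("ret")
robot.goto(BO+BR@[-.01,0.0,.16],rv(tool(BR,0)))
robot.dwell(.3);s,_=st("view");np.save("w5.npy",np.r_[s['ee_pos'],s['ee_rot']])
cv2.imwrite("pics/w5.png",optics.read_camera("wrist")[...,::-1])
a=optics.read_camera("scene")[...,::-1];cv2.imwrite("pics/s5.png",a)
b=optics.read_camera("top")[...,::-1];cv2.imwrite("pics/t5.png",b)
w=cv2.imread("pics/w5.png")[60:360,200:540]
o=np.zeros((600,800,3),np.uint8)
x=cv2.resize(a[180:310,270:410],None,fx=2.8,fy=2.8,interpolation=2);o[:x.shape[0],:x.shape[1]]=x
y=cv2.resize(w,None,fx=1.17,fy=1.17,interpolation=2);o[:y.shape[0],400:400+y.shape[1]]=y
c=cv2.resize(b[140:320,120:480],None,fx=1.2,fy=1.2);o[370:370+c.shape[0],:c.shape[1]]=c
cv2.imwrite("pics/m5.png",o)
```

```text
False
mid t25.5 ee [0.6223 0.1011 0.1496] blk [35.4719 -0.1322 20.8552] F [ 0.8905 -0.1548 -2.3883] open 0.214
True
end t26.0 ee [0.6293 0.1008 0.1401] blk [36.7542  0.0824  9.1243] F [-5.1396  0.5611  4.5882] open 0.217
ret t27.6 ee [0.5842 0.1037 0.2181] blk [36.634  -0.1163 99.2358] F [-0.1071 -0.5316 -0.6125] open 0.995
view t28.3 ee [0.5138 0.1084 0.246 ] blk [-10.5609  -0.2099 158.7047] F [-0.4159  0.4504 -0.3934] open 1.001
```

View pics/m5.png

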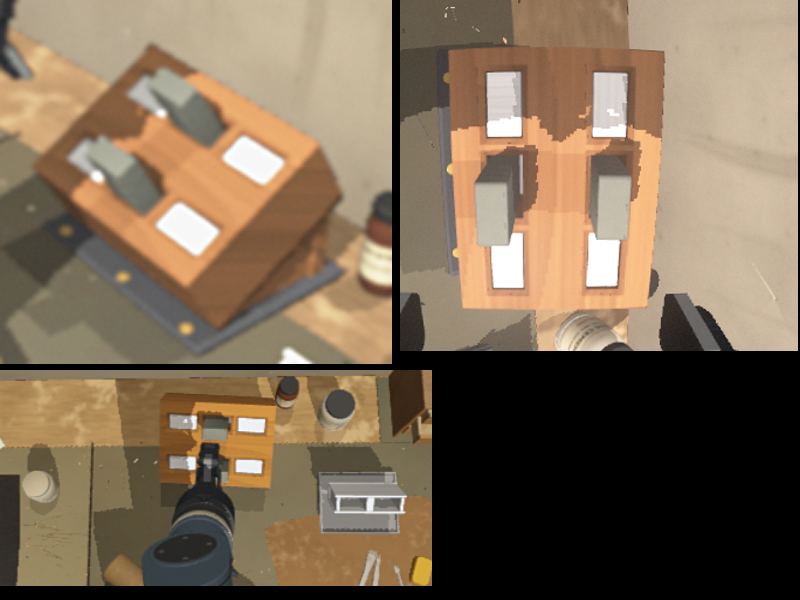

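Both stones stand in the middle cells, in line with the block, and the stand is empty. The jars are where they were. I'll check depth by touching each stone's end with the shut fingers, which also drives it home if it is short.

Run:
```python
from h import *
at=lambda x,z:BO+BR@[x,0,z]
eoat.close(40)
for x in(-.0375,.0375):
    robot.servo_line(at(x,.085),.12)
    print(robot.servo_line(at(x,.045),.03,force_limit=18));st("touch")
    robot.servo_line(at(x,.10),.12)
robot.servo_line(at(0,.16),.15);eoat.release();robot.dwell(.3);st("end")
a=np.hstack([optics.read_camera("scene")[150:330,190:470,::-1],optics.read_camera("top")[140:320,120:480,::-1]]);cv2.imwrite("pics/f.png",a)
```

```text
True
touch t31.1 ee [0.5445 0.1068 0.1421] blk [-35.921    0.2746  53.3766] F [0.3362 0.438  3.0444] open 0.002
True
touch t33.4 ee [0.6111 0.1023 0.1806] blk [41.1942  0.2797 53.3908] F [-2.9734  0.2096  3.7937] open -0.003
end t35.7 ee [0.5223 0.1081 0.2524] blk [  0.0155   0.0203 160.0284] F [0.1383 0.7368 0.3216] open 0.999
```

View pics/f.png

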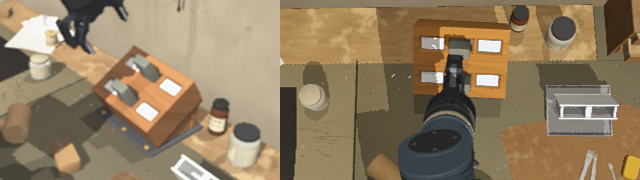

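The ends feel 53.4 mm above the face, against 54 mm when fully home. Both stones are upright in the cells, the jars and cork are undisturbed, and the gripper is clear.

```bash
python3 -c "
from cell import order;print(order.hand_in())"
```

```text
the job is handed in; nothing more can be done
None
```

Both whetstones are in the storage block, pushed fully home and let go: stone_a in the middle cell of the lower row, stone_b in the middle cell of the upper row. I handed the job in at about 36 s on the robot's clock; no verdict is reported.

- **Depth:** touching each stone's end with shut fingers gave 53.4 mm sticking out of the block, against 54 mm when fully home.
- **Last pictures:** both stones stood in line with their cells, the stand was empty, the cork block and jars looked unmoved by eye, and the gripper was open and clear.
- **Check that disagreed:** the first round of feeling, at a 12 N limit, stopped on all three lower cells, so it told me nothing. Feeling again slower at 25 N found the free cell. Each stone seemed to slip about 4 mm in the grip at the hard stops; the depth check was made after that.

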